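# Mount a cuvette carriage on a dovetail rail and clamp it

## Task

Pick up the cuvette carriage, slide it onto the dovetail rail from the rail's open, tapered end, knob towards you, and push it gently along until it bears fully home against the end stop. Then turn its winged side knob clockwise until the clamp is firmly tight, without forcing it, and let go; leave the other things on the bench where they are.

Things in the scene. Friction and masses are not known exactly. Their poses are not given: they have to be found in the camera images.
- carriage: loose dark carriage with bright cuvette holder, 0.4-0.7 kg. Origin: under its middle, level with its jaws' feet. x = sliding direction, z up. Plate 60 (x) x 66 (y) mm, z 14 to 24; jaws below at y +-20 to 33, down to z 0, make a dovetail slot open at both ends, 0.9 mm play each side. On the rail its origin is 24 mm above the bench, x along the rail's x (knob on robot's side)
- holder_top (a point): centre of the cuvette holder's top face, carriage frame (0, 0, 60) mm. The holder is a block 36 (x) x 24 (y) mm, carriage z 24 to 60, centred on the carriage: grip it across its 24 mm
- front_edge (a point): middle of the leading lower edge of the carriage's plate, carriage frame (30, 0, 14) mm; this end meets the stop
- knob_top (a point): centre of the clamp knob's top, carriage frame (0, -56, 58.5) mm; axis upright. The knob stands on a lug on the carriage's -y side: black, hub 28 mm across at carriage z 24.5 to 30.5, above it a flat wing 42 long x 12 thick, z 34.5 to 58.5, running along this point's x
- wing_end (a point): top of one end of the knob's wing, 21 mm from the knob axis, on the side towards which the wing's x points
- clamp_knob (a joint): clamp knob angle, rad, grows clockwise seen from above; 0: wing along the carriage's x. Starts loose at 0 to 0.1; limit 2.2. Turns against a steady friction of 0.35 to 0.55 N m, stays where left. On the rail, past an unknown angle (0.25 to 0.9, worn pad) where the pad meets the rail, torque rises 0.6 N m per rad. Firmly tight: 0.3 to 0.45 N m above the friction; over 0.5 crushes the pad
- gib: the clamp's brass pad, 26 mm long, inside the carriage's jaw on the knob's side, hidden from above. The knob advances it 9 mm per rad through a spring; as it meets the rail's flank it first shifts the carriage sideways by up to 2 mm. 0.35 N m of torque rise at the knob = about 35 N of clamping force
- rail: aluminium dovetail rail fixed to the bench: foot 240 x 72 mm, 12 high; on it a dovetail 40 mm wide at the top, top face at z 38 mm, flanks leaning inwards 30 degrees below z 34. Origin: on the bench under its middle; x runs along the rail from the open end to the stop end
- rail_nose: the tapered lead-in, the first 18 mm of the dovetail at the open end, narrowing to about 34 mm and dipping about 1 mm. Origin on the rail's centre line, 111 mm before the rail's middle, 19 mm above the bench
- rail_entry (a point): centre of the dovetail's top at the open end, rail frame (-120, 0, 38) mm
- rail_far_end (a point): centre of the dovetail's top at the far end, rail frame (120, 0, 38) mm
- end_stop: dark steel stop block 22 (x) x 46 (y) mm fixed across the rail, top 55 mm above the bench. Origin: on the rail's centre line at its top face (z 38 mm), in the stop's face that looks to the open end; x as the rail's. It stands 60 to 100 mm past the rail's middle
- film_roll: bystander: upright roll 65 mm across, 68 high, held fast
- green_vial: bystander: small white bottle with a green cap, 40 mm across, 58 high
- slide_box: bystander: white box 57 x 83 x 32 mm, held fast
- tape_roll: bystander: tape roll 74 x 98 x 32 mm
- timer: bystander: white timer with a dial, 45 x 66 x 68 mm

How it is judged (in metres and radians):
On the way, in this order (a step that is already met when the one before it is completed fails the run):
1. the carriage is wholly on the dovetail, threaded over the open end, with the clamp still loose (x of carriage in the frame of rail between -0.09 and 0.01 m and y of carriage in the frame of rail between -0.004 and 0.004 m and z of carriage in the frame of rail between 0.021 and 0.027 m and contact force between gib and rail below 5 N), for 0.1 s.
2. the carriage bears on the end stop (more than 2 N), the clamp still loose (contact force between carriage and end_stop above 2 N and contact force between gib and rail below 5 N), for 0.05 s.
At the end, for the whole second after the job is handed in: The carriage sits on the dovetail (within 3 mm across, 2 mm in height, 0.04 rad), its leading edge within 2.5 mm of the end stop, its clamp pad presses on the rail's flank with more than 25 N, and it is at rest and released (x of front_edge in the frame of end_stop above -0.0025 m and y of carriage in the frame of rail between -0.003 and 0.003 m and z of carriage in the frame of rail between 0.022 and 0.026 m and angle between the x axis of carriage and the x axis of rail, either way round below 0.04 rad and contact force between gib and rail above 25 N and linear speed of carriage below 0.01 m/s); the robot touches nothing.
It fails at once if the carriage is rammed against the end stop with more than 40 N (contact force between carriage and end_stop above 40 N).
It fails at once if the carriage is forced or jammed on the rail's tapered end with more than 40 N (contact force between carriage and rail_nose above 40 N).
It fails at once if the clamp is overtightened: the pad presses on the rail with more than 55 N (contact force between gib and rail above 55 N).
It fails at once if a bystander is pushed more than 30 mm from its place (distance of any of green_vial, tape_roll, timer from where it was at the start of the episode above 0.03 m).
It also fails if it takes over 72 s, if anything falls off the work surface, if the arm or the gripper's body presses on something with over 40 N, if the wrist force passes 120 N, or if a joint passes its speed limit or range.

## Robot

A 6-joint arm with a two-finger parallel gripper is mounted at the origin on a cart in front of the work surface, level with it; the furniture and walls round the work are solid. World frame = base frame: x ahead of the robot, y to its left, z up, the work surface at z = 0. Lengths are in mm, angles in rad, forces in N, time in s.
With the tool pointing down it reaches from about 350 to 975 mm from the base axis. Payload 7.1 kg.
Tool frame: the origin (TCP) lies midway between the tips of the shut fingers; the grasp point (between the pads) lies 19 mm behind it (ctrl.grip_depth is the distance from the TCP to the grasp point, in mm); z points along the fingers, y is the line along which they close (so a half turn about z gives the same grasp; the last joint's range is limited). The gripper opens to 88 mm and grips with 3 to 60 N. Pads are 20 mm wide; open, the fingers measure 115 mm over their backs; the gripper's body (75 mm by 178 mm) begins 61 mm behind the grasp point.
Start: joints at [1.268, 0.423, 1.63, -0, 1.089, -0.019], TCP at [174.972, 599.991, 222.675] pointing down, gripper open.
Joint ranges: [-3, 3], [-0.9, 2.11], [0.09, 2.58], [-1.31, 4.45], [0.11, 2.69], [-2.54, 2.54]. Speed limits (rad/s): [2.39, 2.39, 3.01, 3.14, 3.14, 3.14].

## Interface

Orientations are given as a rotation vector (axis times angle).
In Python, from workcell import ctrl, cams gives the robot as it stands.
- The arm moves only by the tool move_arm, never from a script. Its argument "steps" is a list of rows, each a list of 3 entries, a list of its own where there are three numbers: the shift along the tool's x, y, z in units of 25 mm (1.0 is 25 mm), then the turn about the tool's z in units of 5 degrees (1.0 is 5 degrees), then the closure, from 0 (fully open) to 1 (shut). A call has 1 to 20 rows; each row shifts and turns the commanded pose from where the row before left it, along the tool's axes as they then stand; what a row does not reach is not made up. A row lasts 1/12 s, in which the tool goes at most 41.7 mm and 7.16 degrees, less where a joint would pass 70% of its speed; a pose out of reach is approached as far as the arm can. A call is refused whole if a number of a shift passes 1 or a number of a turn 1, either way. A call with a gripper value outside its range is refused whole. The fingers move at their own pace and stop on an object; the grip force is fixed at half the most. Time passes only in rows, so rows that do not move let the fingers close. It gives the time, the measured TCP pose, the force, the opening and the grip force at its end, in the units of the state.
- ctrl.get_obs(): the state, without advancing time (a new reading comes with each control period).
- cams.get_image(name): name is "scene" or "top"; returns a dict with "image" (400x640x3 uint8, red, green, blue), "camera_matrix" (3x3 intrinsics, pixels), "k1" (the pictures are not rectified: a ray, as slopes to the right and down, at radius r is drawn at 1 + k1 r^2 times it, then the intrinsics apply), "xyz" and "rotation" of the camera in the world. Camera axes: x right, y down, z forward; pixel columns grow to the right and rows downward; lengths in mm; the calibration is good to about 2 mm. A picture is of the moment at which its call begins. There is no depth.
- ctrl.close_job(): hands the job in; it is judged then, once.
Trained networks look in the newest picture that a camera, given by its name, has taken for a name from the list of things; names that differ only in an ending like _2 or _b are one class to them, and where a whole thing is asked for, a point or a joint stands for the part that bears it (a point fixed in the world has none). Each returns a list of dicts, best first, with "p" (0 to 1); they miss things now and then, are a little off and sometimes report something else, mostly with a low value. They report only what shows in the picture. A call takes as long as a camera call.
- cams.boxes_of(camera, thing): "rect" ([centre column, centre row, width, height] in pixels, round what is visible of it).
- cams.cut_out(camera, thing): "pixels" (400x640 bool, what is visible of it) and "rect" ([centre column, centre row, width, height] in pixels, round what is visible of it).
The state is a dict: "t": time; "qpos": joint angles; "qvel": joint speeds; "joint_torque": joint torques, N m; "ee_pos": TCP position; "orientation": TCP orientation; "ft_force": force on the tool from outside, world axes, zero at the start; "moment": the same for the moment, N m; "width": finger opening in mm; "grasp_force": force on a finger pad.
Only numpy, scipy, OpenCV 4.12 (cv2) and the standard library are available. Lean on these libraries where they do the work, as an engineer would, in place of code of your own. Each camera call takes 0.05 s, during which the arm holds its last target. There are 200 camera calls.

## Working session

There is one attempt and no reset: what is moved stays moved. The work goes in short steps, Python scripts to look and compute and a tool call to move; the robot and the scene stay as the last step left them, time stands still between calls to the robot, and variables do not carry over. Pictures are saved under pics/ and viewed, at most 10 in all, crops included, and the job is handed in when it is done.

Besides the shell and the picture viewer there is one more tool, called as name(argument=value, ...), one argument or row to a line, values as JSON. move_arm: Moves the arm, as the interface text tells. Its arguments: {"type":"object","properties":{"steps":{"type":"array"}},"required":["steps"]}

```bash
mkdir -p pics
cat > h.py <<'E'
import numpy as np, cv2
from workcell import ctrl, cams
def snap(n,f=None):
    d=cams.get_image(n)
    if f: cv2.imwrite('pics/'+f,cv2.cvtColor(d['image'],cv2.COLOR_RGB2BGR))
    return d
def dist(d): return np.array([d['k1'],0,0,0,0],float)
def ray(d,uv):
    p=cv2.undistortPoints(np.array([[uv]],float),np.array(d['camera_matrix'],float),dist(d))[0,0]
    r=np.array(d['rotation'],float); return np.array(d['xyz'],float), r@np.array([p[0],p[1],1])
def onz(d,uv,z):
    o,v=ray(d,uv); return o+v*(z-o[2])/v[2]
def proj(d,P):
    R=np.array(d['rotation'],float); c=(np.atleast_2d(P)-np.array(d['xyz'],float))@R
    return cv2.projectPoints(c.reshape(-1,1,3),np.zeros(3),np.zeros(3),np.array(d['camera_matrix'],float),dist(d))[0][:,0]
E
python3 - <<'E'
from h import *
for n in('scene','top'):
    d=snap(n,n+'1.png'); print(n,np.round(d['xyz']),np.round(d['rotation'],3).tolist(),d['camera_matrix'],d['k1'])
    for t in('carriage','knob_top','rail','rail_nose','end_stop','green_vial','tape_roll','timer','film_roll','slide_box'):
        print(t,[(np.round(b['rect']).tolist(),round(b['p'],2)) for b in cams.boxes_of(n,t)][:2])
o=ctrl.get_obs();print(o)
E
```

```text
scene [  77. -971.  574.] [-1.97, 0.453, -0.3] [[404.60935659   0.         313.10516079]
 [  0.         404.60935659 199.44172404]
 [  0.           0.           1.        ]] 0.025722071513265995
carriage [([280.0, 189.0, 34.0, 22.0], 0.58), ([336.0, 299.0, 38.0, 39.0], 0.16)]
knob_top [([392.0, 281.0, 35.0, 41.0], 0.69), ([268.0, 186.0, 10.0, 11.0], 0.47)]
rail [([316.0, 233.0, 59.0, 47.0], 0.71)]
rail_nose []
end_stop [([330.0, 242.0, 28.0, 18.0], 0.63)]
green_vial [([337.0, 190.0, 12.0, 22.0], 0.6), ([267.0, 187.0, 14.0, 12.0], 0.35)]
tape_roll [([335.0, 300.0, 37.0, 36.0], 0.93), ([280.0, 186.0, 34.0, 21.0], 0.35)]
timer [([394.0, 280.0, 39.0, 42.0], 0.59)]
film_roll [([366.0, 202.0, 22.0, 30.0], 0.89), ([281.0, 189.0, 34.0, 22.0], 0.16)]
slide_box [([299.0, 170.0, 18.0, 15.0], 0.64)]
top [ 387.  -19. 1687.] [-2.178, 2.157, -0.129] [[499.52649289   0.         312.17755173]
 [  0.         499.52649289 202.40702923]
 [  0.           0.           1.        ]] -0.00140432850591654
carriage [([242.0, 215.0, 22.0, 31.0], 0.88)]
knob_top [([237.0, 227.0, 11.0, 10.0], 0.61)]
rail [([330.0
[... 469 characters left out ...]
, 214.0, 22.0, 31.0], 0.34)]
{'t': 1.1, 'qpos': array([ 1.26798020e+00,  4.23097659e-01,  1.62991637e+00, -1.04000657e-05,
        1.08856200e+00, -1.90239691e-02]), 'qvel': array([-0.00223604, -0.00110036,  0.00021366, -0.00032846, -0.00065762,
        0.00134477]), 'joint_torque': array([ 1.81301624e-03, -5.44567788e+01, -2.74062860e+01,  6.44887076e-02,
        1.67092925e-02,  2.69443365e-05]), 'ee_pos': array([174.9870374 , 599.98903992, 222.6700808 ]), 'orientation': array([4.44276093e-01, 3.11000792e+00, 2.34596187e-05]), 'ft_force': array([-0.49203958, -0.18141887, -0.20595127]), 'moment': array([ 0.01160033,  0.05917739, -0.03984311]), 'grasp_force': 0.0, 'width': 88.04686743820305}
```

```bash
sed -i "s/r=np.array(d\['rotation'\],float); return/r=cv2.Rodrigues(np.array(d['rotation'],float))[0]; return/; s/R=np.array(d\['rotation'\],float); c/R=cv2.Rodrigues(np.array(d['rotation'],float))[0]; c/" h.py
python3 - <<'E'
import cv2
a=cv2.imread('pics/top1.png')[135:270,180:440]; cv2.imwrite('pics/t1c.png',cv2.resize(a,None,fx=3,fy=3,interpolation=cv2.INTER_CUBIC))
b=cv2.imread('pics/scene1.png')[150:330,220:420]; cv2.imwrite('pics/s1c.png',cv2.resize(b,None,fx=3.3,fy=3.3,interpolation=cv2.INTER_CUBIC))
E
```

```text
(no output)
```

View pics/t1c.png

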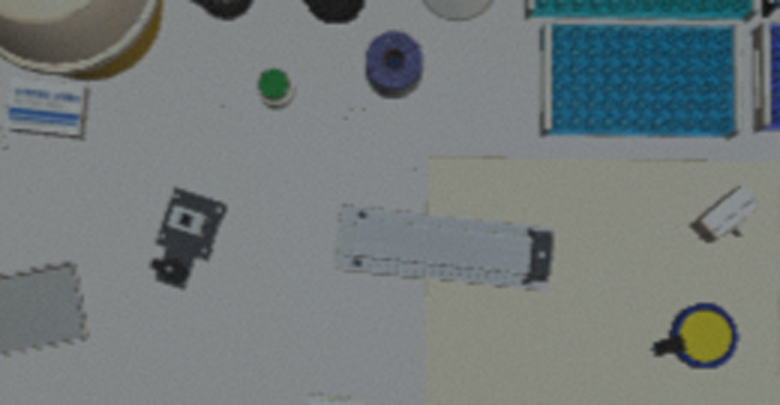

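View pics/s1c.png

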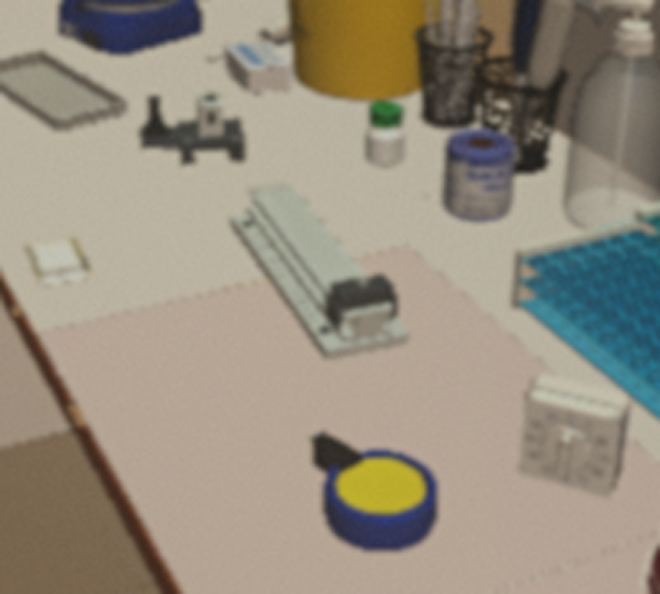

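```bash
cat > fit.py <<'E'
from h import *
from scipy.optimize import minimize
def box(x0,x1,y0,y1,z0,z1): # top polygon, side polygons
    t=[(x0,y0,z1),(x1,y0,z1),(x1,y1,z1),(x0,y1,z1)]; b=[(x,y,z0) for x,y,_ in t]
    return t,[[t[i],t[(i+1)%4],b[(i+1)%4],b[i]] for i in range(4)]
def carr(kn=0.05):
    L=[(0,box(-30,30,-33,33,14,24)),(0,box(-30,30,20,33,0,14)),(0,box(-30,30,-33,-20,0,14)),
       (4,box(-14,14,-70,-33,14,24)),(2,box(-18,18,-12,12,24,60))]
    c,s=np.cos(-kn),np.sin(-kn); W=box(-21,21,-6,6,34.5,58.5)
    f=lambda P:[(c*x-s*y,s*x+c*y-56,z) for x,y,z in P]
    L+= [(6,box(-12,12,-68,-44,24,34.5)),(6,(f(W[0]),[f(q) for q in W[1]]))]
    return L
def rail(s):
    L=[(0,box(-120,120,-36,36,0,12)),(2,box(-120,120,-20,20,12,38)),(4,box(s,s+22,-23,23,38,55))]
    return L
def cover(d,L,T,roi,S=6):
    x0,y0,x1,y1=roi; M=np.zeros(((y1-y0)*S,(x1-x0)*S),np.uint8)
    C=np.array(d['xyz'],float); F=[]
    for lab,(t,sd) in L:
        for k,P in [(lab+1,t)]+[(lab+2,q) for q in sd]:
            W=np.array(P)@T[:3,:3].T+T[:3,3]
            F.append((np.linalg.norm(W.mean(0)-C),k,W))
    for _,k,W in sorted(F,key=lambda f:-f[0]):
        p=(proj(d,W)+0.5-[x0,y0])*S
        cv2.fillConvexPoly(M,np.round(p*16-8).astype(np.int32),int(k),shift=4)
    return M
def cost(d,img,L,T,roi):
    S=6;M=cover(d,L,T,roi,S); x0,y0,x1,y1=roi
    ks=[k for k in range(0,9) if (M==k).any()]
    A=np.stack([cv2.GaussianBlur(cv2.resize((M==k).astype(np.float32),(x1-x0,y1-y0),interpolation=cv2.INTER_AREA),(0,0),0.6).ravel() for k in ks],1)
    yy,xx=np.mgrid[y0:y1,x0:x1]; A=np.c_[A,A[:,:1]*((xx-x0)/50).ravel()[:,None]]
    y=img[y0:y1,x0:x1].reshape(-1,3).astype(float)
    w=np.linalg.lstsq(A,y,rcond=None)[0]; r=y-A@w
    return (np.minimum(r**2,900)).mean()
def pose(x,y,a,z=0):
    T=np.eye(4);T[:2,:2]=[[np.cos(a),-np.sin(a)],[np.sin(a),np.cos(a)]];T[:3,3]=[x,y,z];return T
def nm(f,x0,step):
    x0=np.array(x0,float);sim=np.vstack([x0]+[x0+np.eye(len(x0))[i]*step[i] for i in range(len(x0))])
    r=minimize(f,x0,method='Nelder-Mead',options=dict(initial_simplex=sim,xatol=.02,fatol=1e-3,maxiter=250))
    return r
def roi_of(d,L,T,m=6):
    P=np.vstack([np.array(t) for _,(t,s) in L]+[np.array(q) for _,(t,s) in L for q in s])@T[:3,:3].T+T[:3,3]
    p=proj(d,P);a=np.floor(p.min(0)-m).astype(int);b=np.ceil(p.max(0)+m).astype(int);return [*a,*b]
def fitc(ds,x0,z=0,zt=False,R0=1):
    out=[]
    g=lambda v:pose(v[0],v[1],v[2]/50,z)
    rois=[roi_of(d,carr(),g([x0[0],x0[1],x0[2]*50])) for d in ds]
    f=lambda v:sum(cost(d,d['image'],carr(),g(v),r) for d,r in zip(ds,rois))
    r=nm(f,[x0[0],x0[1],x0[2]*50],[8,8,5]); r=nm(f,r.x,[2,2,2]); v=r.x.copy();v[2]/=50;return v,r.fun
def fitr(ds,x0):
    g=lambda v:pose(v[0],v[1],v[2]/100)
    v0=[x0[0],x0[1],x0[2]*100,x0[3]]
    rois=[roi_of(d,rail(x0[3]),g(v0)) for d in ds]
    f=lambda v:sum(cost(d,d['image'],rail(v[3]),g(v),r) for d,r in zip(ds,rois))
    r=nm(f,v0,[6,6,4,6]); r=nm(f,r.x,[2,2,2,2]); v=r.x.copy();v[2]/=100;return v,r.fun
E
python3 - <<'E'
from fit import *
import pickle
dt,dsn=snap('top'),snap('scene'); pickle.dump((dt,dsn),open('d0.pkl','wb'))
px=lambda a,b:(a/3+180,b/3+135)
for q in [(338,205),(552,230),(550,288),(338,270)]: print(onz(dt,px(*q),12).round())
c=onz(dt,px(187,220),60); k=onz(dt,px(170,268),58); e=onz(dt,px(340,237),12); s=onz(dt,px(552,259),12)
print(c,k,e,s)
ac=np.arctan2(*(c-k)[[1,0]])-np.pi/2; ar=np.arctan2(*(s-e)[[1,0]]); m=(e+s)/2
print(ac,ar)
for n,ds in(('top',[dt]),('scene',[dsn]),('both',[dt,dsn])):
    print(n,'carr',fitc(ds,[c[0],c[1],ac]))
    print(n,'rail',fitr(ds,[m[0],m[1],ar,80]))
print([onz(dt,p,h).round() for p,h in(((273,164),58),((311,156),68),((422,205),40),((412,249),32),((196,170),32))])
E
```

```text
[570.  34.  12.]
[ 544. -206.   12.]
[ 479. -204.   12.]
[497.  33.  12.]
[546.9776761  197.12146533  60.        ] [494.57515198 214.55373874  58.        ] [534.25603236  31.69538769  12.        ] [ 511.85095877 -206.1311443    12.        ]
-1.8919416134199945 -1.664726730138181
top carr (array([547.72249805, 199.21960512,  -1.88951159]), np.float64(41.057425912395644))
top rail (array([524.63668702, -82.88855452,  -1.66231877,  94.9450287 ]), np.float64(28.97450881531987))
scene carr (array([546.19955256, 199.11343952,  -1.86101524]), np.float64(105.86433349019833))
scene rail (array([523.5048184 , -85.52563502,  -1.67119018,  94.0997296 ]), np.float64(72.8821054574022))
both carr (array([547.00049749, 199.47851351,  -1.88308307]), np.float64(156.78253389774153))
both rail (array([523.90370808, -83.86214797,  -1.67306988,  94.54611909]), np.float64(103.16690106314684))
[array([695., 100.,  58.]), array([722., -26.,  68.]), array([ 566., -396.,   40.]), array([ 420., -362.,   32.]), array([677., 359.,  32.])]
```

move_arm(
  steps=[
    [[0,0,0],1,0.5],
    [[0,0,0],1,0.5],
    [[0,0,0],1,0.5],
    [[0,0,0],1,0.5],
    [[0,0,0],1,0.5],
    [[0,0,0],1,0.5],
    [[0,0,0],1,0.5],
    [[0,0,0],1,0.5],
    [[0,0,0],1,0.5],
    [[0,0,0],1,0.5],
    [[0,0,0],1,0.5],
    [[0,0,0],1,0.5],
    [[0,0,0],1,0.5],
    [[0,0,0],1,0.5],
    [[0,0,0],1,0.5],
    [[0,0,0],1,0.5],
    [[0,0,0],1,0.5],
    [[0,0,0],1,0.5],
    [[0,0,0],0.35,0.5],
  ],
)

```text
t: 2.78
ee_pos: [175.0, 600.0, 222.7]
orientation: [2.546, 1.841, -0.0]
ft_force: [-0.0, -1.0, 0.2]
width: 44.1
grasp_force: 0.0
```

move_arm(
  steps=[
    [[-0.53,0.95,0.2],0,0.5],
    [[-0.53,0.95,0.2],0,0.5],
    [[-0.53,0.95,0.2],0,0.5],
    [[-0.53,0.95,0.2],0,0.5],
    [[-0.53,0.95,0.2],0,0.5],
    [[-0.53,0.95,0.2],0,0.5],
    [[-0.53,0.95,0.2],0,0.5],
    [[-0.53,0.95,0.2],0,0.5],
    [[-0.53,0.95,0.2],0,0.5],
    [[-0.53,0.95,0.2],0,0.5],
    [[-0.53,0.95,0.2],0,0.5],
    [[-0.53,0.95,0.2],0,0.5],
    [[-0.53,0.95,0.2],0,0.5],
    [[-0.53,0.95,0.2],0,0.5],
    [[-0.53,0.95,0.2],0,0.5],
    [[-0.53,0.95,0.2],0,0.5],
    [[-0.53,0.95,0.2],0,0.5],
    [[-0.53,0.95,0.2],0,0.5],
    [[-0.53,0.95,0.2],0,0.5],
    [[-0.53,0.95,0.2],0,0.5],
  ],
)

```text
t: 4.45
ee_pos: [545.7, 200.0, 122.5]
orientation: [2.542, 1.846, 0.0]
ft_force: [1.3, 0.4, -0.8]
width: 43.5
grasp_force: 0.0
```

```bash
cat >> h.py <<'E'
def st(tgt=None,yaw=None):
    """tgt: world TCP target; yaw: wanted world angle of tool y. prints units"""
    o=ctrl.get_obs(); R=cv2.Rodrigues(o['orientation'])[0]; ya=np.arctan2(R[1,1],R[0,1])
    print('t',round(o['t'],2),'p',o['ee_pos'].round(2),'ytool',round(ya,4),'F',o['ft_force'].round(1),'M',o['moment'].round(2),'w',round(o['width'],1),'g',round(o['grasp_force'],1),'q6',round(o['qpos'][5],3))
    if tgt is not None: print('units',(R.T@(np.array(tgt)-o['ee_pos'])/25).round(3))
    if yaw is not None: print('turn units',round(np.degrees(-(yaw-ya))/5,3))
    return o,R
E
python3 - <<'E'
from h import *
st([547,199.4,28],-1.885+np.pi/2)
E
```

```text
t 4.45 p [545.71 200.05 122.54] ytool -0.3144 F [ 1.3  0.4 -0.8] M [-0.03  0.15  0.03] w 43.5 g 0.0 q6 0.645
units [-0.01   0.056  3.781]
turn units -0.002
```

move_arm(
  steps=[
    [[0,0.06,0.7],0,0.5],
    [[0,0,0.8],0,0.5],
    [[0,0,0.8],0,0.5],
    [[0,0,0.8],0,0.5],
    [[0,0,0.66],0,0.5],
    [[0,0,0],0,0.5],
    [[0,0,0],0,0.8],
    [[0,0,0],0,0.9],
    [[0,0,0],0,1],
    [[0,0,0],0,1],
    [[0,0,0],0,1],
    [[0,0,0],0,1],
    [[0,0,0],0,1],
    [[0,0,0],0,1],
  ],
)

```text
t: 5.62
ee_pos: [547.2, 201.0, 30.0]
orientation: [2.541, 1.846, 0.003]
ft_force: [0.2, -0.2, 6.7]
width: 23.9
grasp_force: 30.0
```

Run:
```python
from fit import *
o,R=st()
# insertion start: rail frame (-170,0), carriage z 26
rp=pose(524.2,-84,-1.668)
for xr in(-175,):
    p=rp@np.array([xr,0,0,1]);print(p[:2])
    st([p[0],p[1],o['ee_pos'][2]+45],-1.668+np.pi/2)
```

```text
t 5.62 p [547.17 201.    29.95] ytool -0.3144 F [ 0.2 -0.2  6.7] M [-0.08  0.26  0.01] w 23.9 g 30.0 q6 0.646
[541.1838678   90.17390228]
t 5.62 p [547.17 201.    29.95] ytool -0.3144 F [ 0.2 -0.2  6.7] M [-0.08  0.26  0.01] w 23.9 g 30.0 q6 0.646
units [-4.287  1.146 -1.804]
turn units -2.489
```

move_arm(
  steps=[
    [[0,0,-0.3],0,1],
    [[0,0,-0.6],0,1],
    [[0,0,-0.9],0,1],
    [[0,0,-0.3],-0.5,1],
    [[0,0,0],-0.7,1],
    [[0,0,0],-0.7,1],
    [[0,0,0],-0.59,1],
    [[0,0,0],0,1],
    [[0,0,0],0,1],
    [[0,0,0],0,1],
  ],
)

```text
t: 6.45
ee_pos: [545.8, 200.5, 81.0]
orientation: [-2.328, -2.109, 0.001]
ft_force: [-0.4, 0.1, -5.2]
width: 23.9
grasp_force: 30.0
```

Run:
```python
from fit import *
rp=pose(524.2,-84,-1.668)
p=rp@np.array([-185,0,0,1])
o,R=st([p[0],p[1],76],-1.668+np.pi/2)
```

```text
t 6.45 p [545.78 200.51  81.01] ytool -0.0985 F [-0.4  0.1 -5.2] M [-0.08  0.04  0.03] w 23.9 g 30.0 q6 0.43
units [-4.01   0.251  0.202]
turn units -0.015
```

move_arm(
  steps=[
    [[-0.3,0.03,0],0,1],
    [[-0.6,0.04,0],0,1],
    [[-0.7,0.04,0],0,1],
    [[-0.8,0.05,0],0,1],
    [[-0.7,0.05,0.1],0,1],
    [[-0.6,0.04,0.1],0,1],
    [[-0.3,0,0],0,1],
    [[0,0,0],0,1],
    [[0,0,0],0,1],
    [[0,0,0],0,1],
  ],
)

```text
t: 7.28
ee_pos: [543.0, 100.8, 76.4]
orientation: [2.327, 2.111, 0.001]
ft_force: [0.8, -0.7, -6.1]
width: 24.3
grasp_force: 30.0
```

Run:
```python
from fit import *
rp=pose(524.2,-84,-1.668)
p=rp@np.array([-185,0,0,1])
o,R=st([p[0],p[1],76],-1.668+np.pi/2)
d=snap('top','t2.png'); e=snap('scene','s2.png')
a=d['image'][150:260,200:400,::-1]; b=e['image'][140:290,230:380,::-1]
a=cv2.resize(a,(600,330),interpolation=cv2.INTER_CUBIC);b=cv2.resize(b,(600,600),interpolation=cv2.INTER_CUBIC)
cv2.imwrite('pics/t2c.png',a);cv2.imwrite('pics/s2c.png',b)
```

```text
t 7.28 p [542.98 100.77  76.39] ytool -0.0973 F [ 0.8 -0.7 -6.1] M [-0.01 -0.02 -0.03] w 24.3 g 30.0 q6 0.259
units [-0.029 -0.03   0.016]
turn units -0.001
```

View pics/s2c.png

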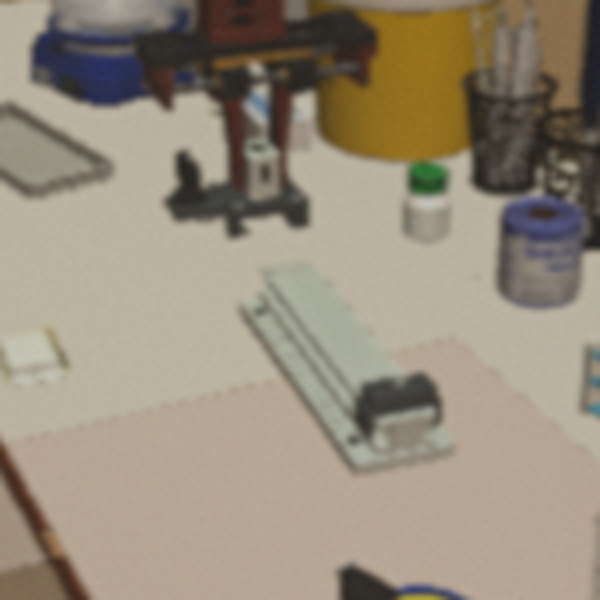

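View pics/t2c.png

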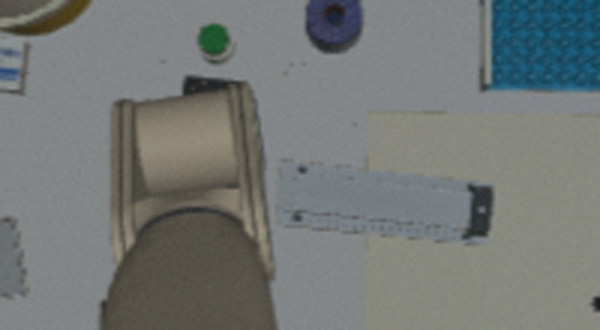

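```bash
cat >> fit.py <<'E'
def pose5(v):  # x,y,z,yaw,roll(about carriage x),pitch
    T=pose(v[0],v[1],v[3],v[2]); Rx=cv2.Rodrigues(np.array([v[4],0,0.]))[0]; Ry=cv2.Rodrigues(np.array([0,v[5],0.]))[0]
    T[:3,:3]=T[:3,:3]@Rx@Ry; return T
def fit_s(d,v0,free,steps,ztop=None):
    L=carr(); roi=roi_of(d,L,pose5(v0))
    if ztop is not None: # cut roi rows above given carriage height
        roi[1]=int(proj(d,(pose5(v0)@np.array([0,0,ztop,1]))[:3])[0,1])
    def full(x):
        v=np.array(v0,float)
        for i,k in enumerate(free): v[k]=v0[k]+x[i]*(1/50 if k>2 else 1)
        return v
    f=lambda x:cost(d,d['image'],L,pose5(full(x)),roi)
    r=nm(f,np.zeros(len(free)),steps); r=nm(f,r.x,[1.5]*len(free)); return full(r.x),r.fun
E
python3 - <<'E'
from fit import *
import pickle
dt,ds=pickle.load(open('d0.pkl','rb'))
print('bench',*fit_s(ds,[547,199.4,0,-1.885,0,0],[0,1,2,4],[3,3,3,2]))
print('bench cut',*fit_s(ds,[547,199.4,0,-1.885,0,0],[0,2,4],[3,3,2],45))
e=snap('scene')
v0=[543,100,46.4,-1.668,0,0]
for zt in(None,45,35):
  print(zt,*fit_s(e,v0,[0,2,4],[3,3,2],zt))
  print(zt,*fit_s(e,v0,[0,1,2,3,4,5],[3,3,3,2,2,2],zt))
E
```

```text
bench [ 5.47007852e+02  2.00919907e+02 -1.12049260e+00 -1.88500000e+00
  4.46544346e-03  0.00000000e+00] 109.304404047657
bench cut [ 5.46479732e+02  1.99400000e+02 -3.21795780e-01 -1.88500000e+00
  3.81482566e-03  0.00000000e+00] 69.63508100321023
None [ 5.42904343e+02  1.00000000e+02  4.73358754e+01 -1.66800000e+00
  1.79322529e-02  0.00000000e+00] 375.5030799972374
None [ 5.45064935e+02  1.04741712e+02  4.36400526e+01 -1.66461644e+00
  1.33599630e-02 -4.14934547e-02] 370.19075506575155
45 [ 5.42873419e+02  1.00000000e+02  4.65228855e+01 -1.66800000e+00
  7.79886023e-03  0.00000000e+00] 126.07196600538089
45 [ 5.44714508e+02  1.02734632e+02  4.36553124e+01 -1.69536410e+00
 -1.29888314e-03 -4.21861384e-02] 118.26979086765776
35 [ 5.42470643e+02  1.00000000e+02  4.66682097e+01 -1.66800000e+00
  2.18529352e-03  0.00000000e+00] 97.66620227536143
35 [ 5.43184753e+02  1.00677596e+02  4.50227622e+01 -1.66753311e+00
 -2.56703679e-03 -3.95763814e-02] 92.1928172670749
```

move_arm(
  steps=[
    [[-0.02,-0.03,0.3],0,1],
    [[0,0,0.4],0,1],
    [[0,0,0.16],0,1],
    [[-0.2,0,0],0,1],
    [[-0.4,0,0],0,1],
    [[-0.4,0,0],0,1],
    [[-0.1,0,0],0,1],
    [[0,0,0],0,1],
    [[0,0,0],0,1],
    [[0,0,0],0,1],
  ],
)

```text
t: 8.27
ee_pos: [539.5, 72.6, 55.0]
orientation: [2.327, 2.11, 0.001]
ft_force: [0.8, 0.3, -5.6]
width: 24.0
grasp_force: 30.0
```

```bash
cat >> fit.py <<'E'
RP=pose(524.2,-84,-1.668)
def rs():
    o,R=st(None,-1.668+np.pi/2); p=np.linalg.inv(RP)@np.r_[o['ee_pos'],1]; f=RP[:3,:3].T@o['ft_force']
    print('rail frame TCP',p[:3].round(2),'F rail',f.round(1)); return o,R
E
python3 - <<'E'
from fit import *
o,R=rs(); e=snap('scene'); p=o['ee_pos']
for zt in(45,35): print(zt,*fit_s(e,[p[0],p[1],p[2]-29.9,-1.668,0,0],[0,2,4,5],[3,3,2,2],zt))
E
```

```text
t 8.27 p [539.53  72.62  54.96] ytool -0.0975 F [ 0.8  0.3 -5.6] M [-0.08 -0.03 -0.02] w 24.0 g 30.0 q6 0.209
turn units -0.004
rail frame TCP [-1.5737e+02  5.0000e-02  5.4960e+01] F rail [-0.4  0.8 -5.6]
45 [ 5.40957972e+02  7.26219317e+01  2.37982686e+01 -1.66800000e+00
  1.50082887e-02 -3.75492030e-02] 149.73553303830514
35 [ 5.40720991e+02  7.26219317e+01  2.37644402e+01 -1.66800000e+00
  8.75153822e-03 -4.23605971e-02] 128.87731480409283
```

move_arm(
  steps=[
    [[-0.15,0,0],0,1],
    [[-0.15,0,0],0,1],
    [[-0.15,0,0],0,1],
    [[-0.15,0,0],0,1],
    [[0,0,0],0,1],
    [[0,0,0],0,1],
  ],
)

```text
t: 8.82
ee_pos: [537.7, 57.5, 54.7]
orientation: [-2.327, -2.11, 0.0]
ft_force: [-0.2, 1.1, -5.1]
width: 23.9
grasp_force: 30.0
```

Run:
```python
from fit import *
rs()
```

```text
t 8.82 p [537.74  57.47  54.66] ytool -0.0976 F [-0.2  1.1 -5.1] M [-0.07  0.05  0.06] w 23.9 g 30.0 q6 0.182
turn units -0.005
rail frame TCP [-142.12   -0.25   54.66] F rail [-1.1 -0.3 -5.1]
```

move_arm(
  steps=[
    [[-0.12,0,0],0,1],
    [[-0.12,0,0],0,1],
    [[-0.12,0,0],0,1],
    [[-0.12,0,0],0,1],
    [[0,0,0],0,1],
    [[0,0,0],0,1],
  ],
)

```text
t: 9.32
ee_pos: [536.4, 45.5, 54.6]
orientation: [-2.327, -2.11, 0.001]
ft_force: [-1.0, -1.6, -6.4]
width: 23.7
grasp_force: 30.0
```

Run:
```python
from fit import *
rs()
```

```text
t 9.32 p [536.39  45.54  54.61] ytool -0.0974 F [-1.  -1.6 -6.4] M [-0.17  0.15  0.01] w 23.7 g 30.0 q6 0.16
turn units -0.003
rail frame TCP [-130.12   -0.44   54.61] F rail [ 1.7 -0.8 -6.4]
```

move_arm(
  steps=[
    [[-0.1,0,0],0,1],
    [[-0.1,0,0],0,1],
    [[-0.1,0,0],0,1],
    [[-0.1,0,0],0,1],
    [[0,0,0],0,1],
    [[0,0,0],0,1],
  ],
)

```text
t: 9.82
ee_pos: [535.4, 35.5, 54.6]
orientation: [-2.327, -2.111, 0.001]
ft_force: [-0.8, -0.7, -5.9]
width: 23.4
grasp_force: 30.0
```

Run:
```python
from fit import *
rs()
```

```text
t 9.82 p [535.41  35.54  54.59] ytool -0.0972 F [-0.8 -0.7 -5.9] M [-0.2   0.28 -0.05] w 23.4 g 30.0 q6 0.142
turn units 0.0
rail frame TCP [-120.06   -0.44   54.59] F rail [ 0.8 -0.7 -5.9]
```

move_arm(
  steps=[
    [[-0.12,0,0],0,1],
    [[-0.12,0,0],0,1],
    [[-0.12,0,0],0,1],
    [[-0.12,0,0],0,1],
    [[-0.12,0,0],0,1],
    [[-0.12,0,0],0,1],
    [[0,0,0],0,1],
    [[0,0,0],0,1],
  ],
)

```text
t: 10.48
ee_pos: [533.7, 17.5, 54.6]
orientation: [2.327, 2.111, -0.001]
ft_force: [-1.8, -2.1, -6.9]
width: 23.4
grasp_force: 30.0
```

Run:
```python
from fit import *
rs()
```

```text
t 10.48 p [533.73  17.49  54.63] ytool -0.097 F [-1.8 -2.1 -6.9] M [-0.33  0.41 -0.01] w 23.4 g 30.0 q6 0.108
turn units 0.002
rail frame TCP [-101.94   -0.36   54.63] F rail [ 2.2 -1.6 -6.9]
```

move_arm(
  steps=[
    [[-0.15,0,0],0,1],
    [[-0.15,0,0],0,1],
    [[-0.15,0,0],0,1],
    [[-0.15,0,0],0,1],
    [[-0.15,0,0],0,1],
    [[-0.15,0,0],0,1],
    [[-0.15,0,0],0,1],
    [[-0.15,0,0],0,1],
    [[0,0,0],0,1],
    [[0,0,0],0,1],
  ],
)

```text
t: 11.32
ee_pos: [530.8, -12.5, 54.6]
orientation: [2.327, 2.111, -0.001]
ft_force: [-2.5, -1.7, -7.0]
width: 23.4
grasp_force: 30.0
```

Run:
```python
from fit import *
rs(); e=snap('scene','s3.png'); b=e['image'][160:290,230:380,::-1]
cv2.imwrite('pics/s3c.png',cv2.resize(b,None,fx=4,fy=4,interpolation=cv2.INTER_CUBIC))
```

```text
t 11.32 p [530.8  -12.54  54.6 ] ytool -0.0971 F [-2.5 -1.7 -7. ] M [-0.45  0.63 -0.01] w 23.4 g 30.0 q6 0.052
turn units 0.001
rail frame TCP [-71.76  -0.36  54.6 ] F rail [ 1.9 -2.3 -7. ]
```

View pics/s3c.png

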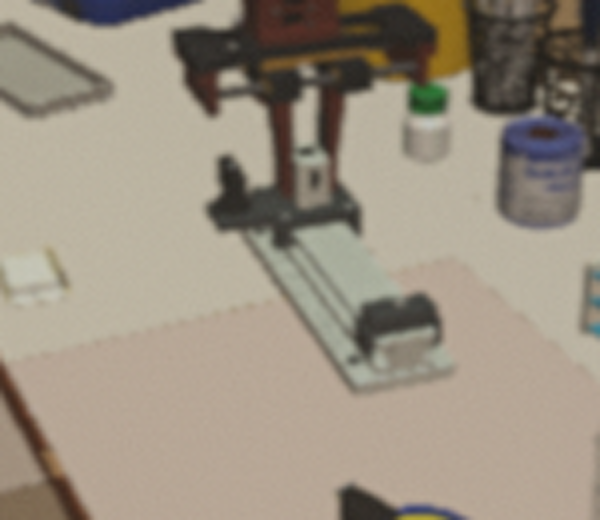

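move_arm(
  steps=[
    [[-0.1,-0.02,0],0,1],
    [[-0.2,0,0],0,1],
    [[-0.2,0,0],0,1],
    [[-0.2,0,0],0,1],
    [[-0.2,0,0],0,1],
    [[-0.2,0,0],0,1],
    [[-0.2,0,0],0,1],
    [[-0.2,0,0],0,1],
    [[-0.2,0,0],0,1],
    [[-0.2,0,0],0,1],
    [[-0.2,0,0],0,1],
    [[-0.1,0,0],0,1],
    [[0,0,0],0,1],
    [[0,0,0],0,1],
  ],
)

```text
t: 12.53
ee_pos: [525.4, -66.9, 54.8]
orientation: [2.327, 2.11, 0.0]
ft_force: [-0.6, 0.1, -6.2]
width: 24.0
grasp_force: 30.0
```

Run:
```python
from fit import *
rs()
```

```text
t 12.53 p [525.39 -66.88  54.76] ytool -0.0974 F [-0.6  0.1 -6.2] M [-0.18  0.17 -0.04] w 24.0 g 30.0 q6 -0.051
turn units -0.002
rail frame TCP [-17.15  -0.48  54.76] F rail [-0.1 -0.6 -6.2]
```

move_arm(
  steps=[
    [[-0.1,0,0],0,1],
    [[-0.2,0,0],0,1],
    [[-0.2,0,0],0,1],
    [[-0.2,0,0],0,1],
    [[-0.2,0,0],0,1],
    [[-0.2,0,0],0,1],
    [[-0.2,0,0],0,1],
    [[-0.2,0,0],0,1],
    [[-0.2,0,0],0,1],
    [[-0.2,0,0],0,1],
    [[-0.2,0,0],0,1],
    [[-0.2,0,0],0,1],
    [[-0.2,0,0],0,1],
    [[-0.2,0,0],0,1],
    [[-0.1,0,0],0,1],
    [[0,0,0],0,1],
    [[0,0,0],0,1],
  ],
)

```text
t: 13.95
ee_pos: [518.4, -136.4, 54.7]
orientation: [-2.327, -2.111, -0.0]
ft_force: [-0.0, 0.1, -5.1]
width: 23.9
grasp_force: 30.0
```

Run:
```python
from fit import *
rs()
```

```text
t 13.95 p [ 518.36 -136.37   54.67] ytool -0.0974 F [-0.   0.1 -5.1] M [-0.07  0.03  0.04] w 23.9 g 30.0 q6 -0.182
turn units -0.003
rail frame TCP [52.69 -0.73 54.67] F rail [-0.1 -0.  -5.1]
```

move_arm(
  steps=[
    [[-0.06,0,0],0,1],
    [[-0.06,0,0],0,1],
    [[-0.06,0,0],0,1],
    [[-0.06,0,0],0,1],
    [[-0.06,0,0],0,1],
    [[-0.06,0,0],0,1],
    [[0,0,0],0,1],
    [[0,0,0],0,1],
  ],
)

```text
t: 14.62
ee_pos: [517.5, -145.3, 54.7]
orientation: [2.327, 2.111, 0.0]
ft_force: [-0.2, -0.5, -5.1]
width: 23.9
grasp_force: 30.0
```

Run:
```python
from fit import *
rs()
```

```text
t 14.62 p [ 517.54 -145.32   54.7 ] ytool -0.0973 F [-0.2 -0.5 -5.1] M [-0.06  0.03  0.03] w 23.9 g 30.0 q6 -0.199
turn units -0.001
rail frame TCP [61.68 -0.68 54.7 ] F rail [ 0.5 -0.1 -5.1]
```

move_arm(
  steps=[
    [[-0.03,0,0],0,1],
    [[-0.03,0,0],0,1],
    [[-0.03,0,0],0,1],
    [[-0.03,0,0],0,1],
    [[0,0,0],0,1],
    [[0,0,0],0,1],
  ],
)

```text
t: 15.12
ee_pos: [517.3, -147.1, 54.8]
orientation: [-2.326, -2.11, -0.002]
ft_force: [0.9, 7.3, -4.1]
width: 23.8
grasp_force: 30.0
```

Run:
```python
from fit import *
rs()
```

```text
t 15.12 p [ 517.33 -147.05   54.76] ytool -0.0974 F [ 0.9  7.3 -4.1] M [ 1.4  -0.27  0.18] w 23.8 g 30.0 q6 -0.204
turn units -0.002
rail frame TCP [63.42 -0.72 54.76] F rail [-7.4  0.2 -4.1]
```

move_arm(
  steps=[
    [[0,0,0.02],0,1],
    [[0,0,0],0,1],
    [[0,0,0],0,0.5],
    [[0,0,0],0,0.5],
    [[0,0,0],0,0.5],
    [[0,0,0],0,0.5],
    [[0,0,0],0,0.5],
    [[0,0,0],0,0.5],
    [[0,0,-0.4],0,0.5],
    [[0,0,-0.8],0,0.5],
    [[0,0,-0.8],0,0.5],
    [[0,0,-0.4],0,0.5],
    [[0,0,0],0,0.5],
    [[0,0,0],0,0.5],
  ],
)

```text
t: 16.28
ee_pos: [517.6, -148.3, 114.7]
orientation: [2.326, 2.11, 0.001]
ft_force: [-0.5, -0.4, 0.0]
width: 43.7
grasp_force: 0.0
```

Run:
```python
from fit import *
o,R=rs(); d=snap('top'); e=snap('scene','s4.png'); b=e['image'][160:290,250:400,::-1]
cv2.imwrite('pics/s4c.png',cv2.resize(b,None,fx=4,fy=4,interpolation=cv2.INTER_CUBIC))
for c,n in((d,'top'),(e,'scene')):
  print(n,[(np.round(q['rect'],1).tolist(),round(q['p'],2)) for q in cams.boxes_of(n,'knob_top')])
v0=[517.4,-147.5,24,-1.668,0,0]
print(proj(e,(pose5(v0)@np.array([0,-56,58.5,1]))[:3]))
for zt in(None,45): print(*fit_s(e,v0,[0,1],[3,3],zt))
k=(RP@np.array([64,-56.5,0,1]))[:2]; st([k[0],k[1],110],-1.668+np.pi/2)
```

```text
t 16.28 p [ 517.55 -148.3   114.74] ytool -0.0971 F [-0.5 -0.4  0. ] M [-0.1   0.11 -0.07] w 43.7 g 0.0 q6 -0.204
turn units 0.002
rail frame TCP [ 64.65  -0.37 114.74] F rail [ 0.4 -0.5  0. ]
top []
scene [([305.1, 230.6, 11.1, 13.1], 0.62), ([335.9, 299.1, 39.6, 34.5], 0.55)]
[[302.92073378 222.03924171]]
[ 517.03056049 -152.26572448   24.           -1.668         0.
    0.        ] 256.34396786641145
[ 516.9468044  -152.72118168   24.           -1.668         0.
    0.        ] 276.63872999903106
t 16.48 p [ 516.54 -147.99  113.19] ytool -0.0971 F [0.1 0.1 0.4] M [-0.05  0.07  0.04] w 44.3 g 0.0 q6 -0.204
units [ 0.018 -2.203  0.132]
turn units 0.001
```

View pics/s4c.png

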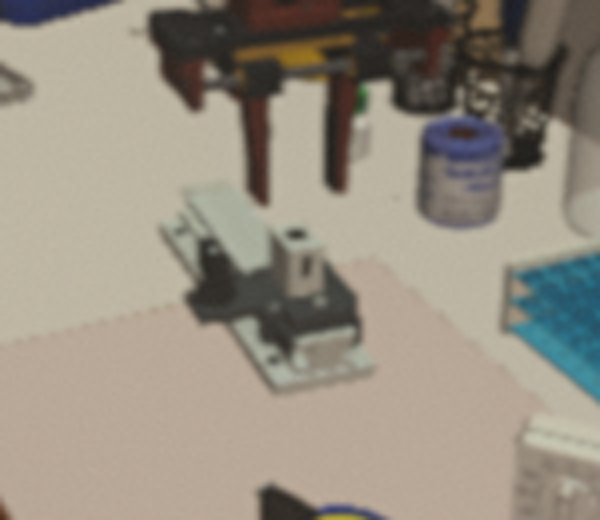

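move_arm(
  steps=[
    [[0,-0.4,0],0,0.5],
    [[0,-0.7,0],0,0.5],
    [[0,-0.7,0],0,0.5],
    [[0,-0.4,0],0,0.5],
    [[0,0,0],0,0.5],
    [[0,0,0],0,0.5],
    [[0,0,0],0,0.5],
  ],
)

```text
t: 17.07
ee_pos: [463.5, -143.1, 114.4]
orientation: [2.326, 2.11, 0.001]
ft_force: [0.9, -0.5, -0.1]
width: 43.9
grasp_force: 0.0
```

Run:
```python
from fit import *
rs()
k=(RP@np.array([64.8,-56.7,0,1]))[:2]; st([k[0],k[1],58],-1.668+np.pi/2)
```

```text
t 17.07 p [ 463.45 -143.15  114.37] ytool -0.0972 F [ 0.9 -0.5 -0.1] M [-0.03  0.02 -0.03] w 43.9 g 0.0 q6 -0.227
turn units 0.0
rail frame TCP [ 64.77 -54.72 114.37] F rail [ 0.4  0.9 -0.1]
t 17.07 p [ 463.45 -143.15  114.37] ytool -0.0972 F [ 0.9 -0.5 -0.1] M [-0.03  0.02 -0.03] w 43.9 g 0.0 q6 -0.227
units [-1.000e-03 -8.200e-02  2.255e+00]
turn units 0.0
```

move_arm(
  steps=[
    [[0,-0.08,0.4],0,0.5],
    [[0,0,0.7],0,0.5],
    [[0,0,0.7],0,0.5],
    [[0,0,0.45],0,0.5],
    [[0,0,0],0,0.5],
    [[0,0,0],0,0.8],
    [[0,0,0],0,0.85],
    [[0,0,0],0,0.9],
    [[0,0,0],0,1],
    [[0,0,0],0,1],
    [[0,0,0],0,1],
    [[0,0,0],0,1],
  ],
)

```text
t: 18.07
ee_pos: [461.0, -142.9, 58.4]
orientation: [2.326, 2.11, 0.001]
ft_force: [-0.1, -0.9, 2.8]
width: 11.5
grasp_force: 30.0
```

Run:
```python
from fit import *
rs()
```

```text
t 18.07 p [ 461.03 -142.89   58.43] ytool -0.097 F [-0.1 -0.9  2.8] M [-0.19 -0.02  0.05] w 11.5 g 30.0 q6 -0.228
turn units 0.003
rail frame TCP [ 64.74 -57.15  58.43] F rail [0.9 0.  2.8]
```

move_arm(
  steps=[
    [[0,0,0],0.5,1],
    [[0,0,0],0.5,1],
    [[0,0,0],0.5,1],
    [[0,0,0],0.5,1],
  ],
)

```text
t: 18.4
ee_pos: [461.2, -142.5, 58.4]
orientation: [2.502, 1.899, 0.001]
ft_force: [1.5, 3.8, 3.9]
width: 11.8
grasp_force: 30.2
```

Run:
```python
from fit import *
rs()
```

```text
t 18.4 p [ 461.19 -142.51   58.4 ] ytool -0.2724 F [1.5 3.8 3.9] M [ 0.45 -0.21  0.52] w 11.8 g 30.2 q6 -0.052
turn units -2.008
rail frame TCP [ 64.35 -57.03  58.4 ] F rail [-3.9  1.1  3.9]
```

move_arm(
  steps=[
    [[0,0,0],0.4,1],
    [[0,0,0],0.4,1],
  ],
)

```text
t: 18.57
ee_pos: [461.2, -142.5, 58.4]
orientation: [2.566, 1.811, 0.001]
ft_force: [2.2, 2.4, 2.7]
width: 11.8
grasp_force: 30.2
```

Run:
```python
from fit import *
rs()
```

```text
t 18.57 p [ 461.18 -142.49   58.38] ytool -0.3418 F [2.2 2.4 2.7] M [ 0.53 -0.25  0.53] w 11.8 g 30.2 q6 0.017
turn units -2.802
rail frame TCP [ 64.33 -57.04  58.38] F rail [-2.6  2.   2.7]
```

move_arm(
  steps=[
    [[0,0,0],0.4,1],
    [[0,0,0],0.4,1],
  ],
)

```text
t: 18.73
ee_pos: [461.2, -142.5, 58.4]
orientation: [2.628, 1.72, 0.001]
ft_force: [1.5, 2.5, 3.0]
width: 12.1
grasp_force: 30.2
```

Run:
```python
from fit import *
rs()
```

```text
t 18.73 p [ 461.21 -142.52   58.37] ytool -0.4116 F [1.5 2.5 3. ] M [ 0.48 -0.27  0.52] w 12.1 g 30.2 q6 0.087
turn units -3.602
rail frame TCP [ 64.36 -57.01  58.37] F rail [-2.6  1.2  3. ]
```

move_arm(
  steps=[
    [[0,0,0],0.4,1],
    [[0,0,0],0.4,1],
    [[0,0,0],0.4,1],
  ],
)

```text
t: 18.98
ee_pos: [461.2, -142.5, 58.4]
orientation: [2.714, 1.58, 0.002]
ft_force: [1.0, 2.9, 3.1]
width: 12.1
grasp_force: 30.2
```

Run:
```python
from fit import *
rs()
```

```text
t 18.98 p [ 461.25 -142.54   58.39] ytool -0.5163 F [1.  2.9 3.1] M [ 0.41 -0.23  0.54] w 12.1 g 30.2 q6 0.192
turn units -4.803
rail frame TCP [ 64.38 -56.97  58.39] F rail [-3.   0.7  3.1]
```

move_arm(
  steps=[
    [[0,0,0],0.4,1],
    [[0,0,0],0.4,1],
    [[0,0,0],0.4,1],
  ],
)

```text
t: 19.23
ee_pos: [461.3, -142.6, 58.4]
orientation: [2.793, 1.436, 0.002]
ft_force: [1.4, 2.5, 3.1]
width: 12.1
grasp_force: 30.3
```

Run:
```python
from fit import *
rs()
```

```text
t 19.23 p [ 461.31 -142.56   58.39] ytool -0.6209 F [1.4 2.5 3.1] M [ 0.49 -0.25  0.56] w 12.1 g 30.3 q6 0.296
turn units -6.001
rail frame TCP [ 64.39 -56.91  58.39] F rail [-2.6  1.1  3.1]
```

move_arm(
  steps=[
    [[0,0,0],0.4,1],
    [[0,0,0],0.4,1],
    [[0,0,0],0.4,1],
  ],
)

```text
t: 19.48
ee_pos: [461.1, -142.4, 58.4]
orientation: [2.865, 1.288, 0.001]
ft_force: [0.7, 3.9, 4.3]
width: 11.9
grasp_force: 30.4
```

Run:
```python
from fit import *
rs()
```

```text
t 19.48 p [ 461.11 -142.38   58.38] ytool -0.7255 F [0.7 3.9 4.3] M [ 0.66 -0.15  0.65] w 11.9 g 30.4 q6 0.401
turn units -7.2
rail frame TCP [ 64.22 -57.12  58.38] F rail [-4.   0.3  4.3]
```

move_arm(
  steps=[
    [[0,0,0],0.4,1],
    [[0,0,0],0.4,1],
    [[0,0,0],0.4,1],
  ],
)

```text
t: 19.73
ee_pos: [460.9, -142.3, 58.4]
orientation: [2.928, 1.137, 0.001]
ft_force: [0.2, 4.0, 5.0]
width: 12.2
grasp_force: 30.6
```

Run:
```python
from fit import *
rs()
```

```text
t 19.73 p [ 460.91 -142.31   58.41] ytool -0.8301 F [0.2 4.  5. ] M [ 0.66 -0.09  0.71] w 12.2 g 30.6 q6 0.506
turn units -8.398
rail frame TCP [ 64.18 -57.33  58.41] F rail [-4.  -0.2  5. ]
```

move_arm(
  steps=[
    [[0,0,0],0.4,1],
    [[0,0,0],0.4,1],
    [[0,0,0],0.4,1],
  ],
)

```text
t: 19.98
ee_pos: [460.8, -142.4, 58.4]
orientation: [2.984, 0.983, 0.001]
ft_force: [0.6, 2.8, 5.8]
width: 12.3
grasp_force: 31.0
```

Run:
```python
from fit import *
rs()
```

```text
t 19.98 p [ 460.79 -142.43   58.39] ytool -0.9345 F [0.6 2.8 5.8] M [0.37 0.09 0.71] w 12.3 g 31.0 q6 0.61
turn units -9.594
rail frame TCP [ 64.31 -57.44  58.39] F rail [-2.9  0.3  5.8]
```

move_arm(
  steps=[
    [[0,0,0],0.4,1],
    [[0,0,0],0.4,1],
    [[0,0,0],0.4,1],
  ],
)

```text
t: 20.23
ee_pos: [460.8, -142.5, 58.4]
orientation: [3.031, 0.825, 0.001]
ft_force: [-0.3, 1.8, 4.8]
width: 12.3
grasp_force: 31.7
```

Run:
```python
from fit import *
rs()
```

```text
t 20.23 p [ 460.78 -142.49   58.42] ytool -1.039 F [-0.3  1.8  4.8] M [0.39 0.09 0.85] w 12.3 g 31.7 q6 0.715
turn units -10.792
rail frame TCP [ 64.37 -57.45  58.42] F rail [-1.7 -0.4  4.8]
```

move_arm(
  steps=[
    [[0,0,0],0.4,1],
    [[0,0,0],0.4,1],
    [[0,0,0],0,1],
  ],
)

```text
t: 20.48
ee_pos: [460.6, -142.6, 58.4]
orientation: [3.058, 0.719, 0.0]
ft_force: [-1.2, 1.5, 4.7]
width: 13.0
grasp_force: 32.3
```

Run:
```python
from fit import *
m=[]
for i in range(6): m.append(ctrl.get_obs()['moment'][2]); cams.get_image('scene')
print(np.round(m,3)); rs()
```

```text
[0.797 0.857 0.876 0.868 0.85  0.873]
t 20.78 p [ 460.62 -142.6    58.44] ytool -1.1069 F [-0.8  1.9  6.1] M [0.21 0.3  0.88] w 12.8 g 32.2 q6 0.783
turn units -11.57
rail frame TCP [ 64.5  -57.59  58.44] F rail [-1.8 -1.   6.1]
```

move_arm(
  steps=[
    [[0,0,0],0.3,1],
    [[0,0,0],0.3,1],
    [[0,0,0],0,1],
  ],
)

```text
t: 21.03
ee_pos: [460.6, -142.6, 58.4]
orientation: [3.075, 0.64, 0.0]
ft_force: [-0.5, 1.8, 6.1]
width: 13.2
grasp_force: 32.7
```

Run:
```python
from fit import *
m=[]
for i in range(6): m.append(ctrl.get_obs()['moment'][2]); cams.get_image('scene')
print(np.round(m,3)); rs()
```

```text
[0.946 0.888 0.845 0.901 0.882 0.871]
t 21.33 p [ 460.61 -142.59   58.41] ytool -1.1591 F [-1.3  1.6  5.5] M [0.24 0.24 0.88] w 13.5 g 32.6 q6 0.835
turn units -12.168
rail frame TCP [ 64.48 -57.6   58.41] F rail [-1.5 -1.5  5.5]
```

move_arm(
  steps=[
    [[0,0,0],0,0.8],
    [[0,0,0],0,0.6],
    [[0,0,0],0,0.6],
    [[0,0,0],0,0.6],
    [[0,0,0],0,0.6],
    [[0,0,-0.4],0,0.6],
    [[0,0,-0.8],0,0.6],
    [[0,0,-0.8],0,0.6],
    [[0,0,-0.8],0,0.6],
    [[0,0,-0.8],0,0.6],
    [[0,0,-0.4],0,0.6],
    [[0,0,0],0,0.6],
    [[0,0,0],0,0.6],
  ],
)

```text
t: 22.42
ee_pos: [460.7, -142.7, 158.3]
orientation: [3.075, 0.638, 0.002]
ft_force: [-0.4, 0.3, -0.8]
width: 35.0
grasp_force: 0.0
```

Run:
```python
from fit import *
rs(); e=snap('scene','s5.png'); b=e['image'][190:270,270:370,::-1]
cv2.imwrite('pics/s5c.png',cv2.resize(b,None,fx=6,fy=6,interpolation=cv2.INTER_CUBIC))
```

```text
t 22.42 p [ 460.68 -142.72  158.26] ytool -1.1617 F [-0.4  0.3 -0.8] M [ 0.04  0.19 -0.01] w 35.0 g 0.0 q6 0.837
turn units -12.198
rail frame TCP [ 64.61 -57.53 158.26] F rail [-0.3 -0.4 -0.8]
```

View pics/s5c.png

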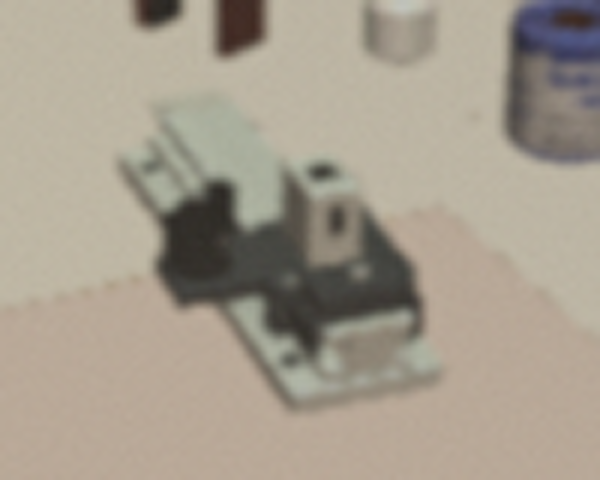

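```bash
python3 -c "
from workcell import ctrl
print(ctrl.close_job())"
```

```text
the job is handed in; nothing more can be done
None
```

I slid the carriage onto the rail and home against the end stop (about 7 N felt). I then turned the knob to about 0.36 N m above its friction, released it, and handed the job in at about 22 s; no verdict came back.

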